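# Free the tube drawer of its transport pin and open it

## Task

The tube drawer is still pinned shut for transport. Draw the red-handled pin out of the drawer's lock and park it in the notch of the steel ear on the unit's left side, pushed well in and hanging by its collar; then, with the pin let go and at rest there, pull the drawer all the way out to its stop. Leave the bottles, tray and other things standing as they are.

Things in the scene. Friction and masses are not known exactly. Their poses are not given: they have to be found in the camera images.
- unit: (all sizes in mm) cream drawer unit fixed to the table, 240 wide (y), 260 deep (x), 115 tall. Origin on the table under the middle of its front; x points into its depth (away from the robot), y to its left, z up. The front is vertical up to 80; above that it is bevelled, rising away from the robot at 35 deg from level to the top edge, 50 back.
- tilt_bins: row of clear-fronted tilt bins fixed on the unit's top, 220 wide, its top 215 above the table; origin and axes as unit. Its front leans out over the bevel, from x = 58 at the foot to x = 18 at the top: a gripper held upright over the pin, or even over the handle, can strike it; leaned back 25 to 40 deg towards the robot it clears.
- pin: loose transport pin. Steel shank dia 8, down to z = -34.6 (round tip); steel collar dia 24, z = 0 to 4; red grip dia 18, z = 4 to 36. Origin on its axis at the collar's underside, z along it towards the grip. 40 to 85 g. At the start it stands in the lock bore, collar down on the flange, its grip leaning 35 deg from vertical towards the robot; only its weight holds it.
- lock_bore (a point): mouth of the lock bore, on top of the drawer's bevelled aluminium flange (moves with the drawer); when shut at (19, 55, 93) in the unit's frame. Dia 11, square to the bevel, through the 5 thick flange and a 6 thick bar of the unit 1 below it; the pin through both holds the drawer shut.
- park_ear: steel plate 5 thick fixed to the unit's left cheek, (19, 147, 93) in its frame. Origin on its top face on the axis of a fully parked pin; x up the bevel, y outward (unit's left), z square out of the plate, 35 deg from vertical. x -25 to 25, y -27 to 23. Notch 13 wide, inner end y = -6.5, open at the outer edge, flared beyond y = 10; free space below. The shank enters sideways towards -y.
- drawer (a joint): how far the drawer is out, m: 0 shut, 0.11 at its stop. It slides towards the robot, along -x of the unit; about 2 N of friction, stays where it is left.
- drawer_handle (a point): middle of the drawer's bow handle, a level round steel bar dia 10, 100 long along the unit's y, 52 above the table, its axis 45 in front of the drawer's front (40 clear behind it). Moves with the drawer.
- tray: mint-green open tray, 200 x 150 x 28, with a few tubes lying in it. Loose bystander; origin under its centre.
- saline: white bottle with an orange cap, dia 54 x 150 tall. Loose bystander; origin under its centre.
- iodine: amber bottle with a red label and black cap, dia 42 x 115 tall. Loose bystander; origin under its centre.
- soap: white bottle with a pink cap, dia 46 x 125 tall. Loose bystander; origin under its centre.
- tape: white roll of tape lying flat, dia 64 x 22 tall. Loose bystander; origin under its centre.
- beaker: open steel beaker, dia 64 x 70 tall. Loose bystander; origin under its centre.
- wipes: pale blue box of wipes, 90 x 50 x 45 tall. Loose bystander; origin under its centre.
Things that resemble listed ones, but are neither listed nor needed, are in the scene too. There is more than one size of the pin; the one meant has the size given above.

How it is judged (in metres and radians):
On the way, in this order (a step that is already met when the one before it is completed fails the run):
1. the pin is drawn clear of the bore, the drawer still shut (distance between pin and lock_bore above 0.037 m and value of joint drawer below 0.01 m), for 0.1 s.
2. the pin hangs parked in the ear's notch by its collar, let go and at rest, the drawer still shut (x of pin in the frame of park_ear between -0.005 and 0.005 m and y of pin in the frame of park_ear between -0.005 and 0.009 m and z of pin in the frame of park_ear between -0.003 and 0.003 m and angle between the z axis of pin and the z axis of park_ear, either way round below 0.15 rad and angle between pin's own z axis and vertical below 1.2 rad and contact force between pin and the fingers below 0.05 N and linear speed of pin below 0.02 m/s and value of joint drawer below 0.01 m), for 0.2 s.
3. the drawer is out to its stop (value of joint drawer above 0.104 m), for 0.1 s.
At the end, for the whole second after the job is handed in: The drawer is at rest within 6 mm of its stop, and the pin hangs released and at rest in the ear's notch: its axis within 5 mm of the notch's middle line and no more than 9 mm short of fully in, collar down on the plate within 3 mm and the pin within 0.15 rad of square to it, grip up (x of pin in the frame of park_ear between -0.005 and 0.005 m and y of pin in the frame of park_ear between -0.005 and 0.009 m and z of pin in the frame of park_ear between -0.003 and 0.003 m and angle between the z axis of pin and the z axis of park_ear, either way round below 0.15 rad and angle between pin's own z axis and vertical below 1.2 rad and contact force between pin and the fingers below 0.05 N and linear speed of pin below 0.02 m/s and value of joint drawer above 0.104 m and velocity of joint drawer between -0.01 and 0.01 m/s); the robot touches nothing.
It fails at once if a bystander is pushed more than 20 mm or tipped over (distance of any of tray, saline, iodine, soap, tape, beaker, wipes from where it was at the start of the episode above 0.02 m or angle between any of tray, saline, iodine, soap, tape, beaker, wipes's own z axis and vertical above 0.5 rad).
It also fails if it takes over 54 s, if anything falls off the work surface, if the arm or the gripper's body presses on something with over 40 N, if the wrist force passes 120 N, or if a joint passes its speed limit or range.

## Robot

A 6-joint arm with a two-finger parallel gripper is mounted at the origin on the work surface. World frame = base frame: x ahead of the robot, y to its left, z up, the work surface at z = 0. Lengths are in mm, angles in rad, forces in N, time in s.
With the tool pointing down it reaches from about 275 to 1000 mm from the base axis. Payload 8.4 kg.
Tool frame: the origin (TCP) lies between the finger pads; the fingertips stand 17 mm ahead of it and the grasp point (between the pads) lies 2 mm behind it; z points along the fingers, y is the line along which they close (so a half turn about z gives the same grasp; the last joint's range is limited). The gripper opens to 85 mm and grips with 20 to 120 N. Pads are 22 mm wide; open, the fingers measure 114 mm over their backs; the gripper's body (76 mm by 85 mm) begins 54 mm behind the grasp point. The pads swing forward as they close: fully open they stand 13 mm farther back than shut.
Start: joints at [-1.27, 0.353, 1.633, -0, 1.155, -0.002], TCP at [186.37, -596.569, 248.281] pointing down, gripper open.
Joint ranges: [-2.63, 2.63], [-0.92, 2.1], [0.06, 2.66], [-1.3, 4.44], [0, 2.69], [-3.02, 3.02]. Speed limits (rad/s): [2.22, 2.22, 2.79, 3.14, 3.14, 3.14].

## Interface

Orientations are given as [roll, pitch, yaw] about the fixed x, y, z axes, in that order (R = Rz(yaw) Ry(pitch) Rx(roll)).
In Python, from rig import sense, grab_frame, sign_off gives the robot as it stands. The module is installed in compiled form; this text tells all that it offers.
- The arm moves only by the tool send_rows, never from a script. Its argument "moves" is a list that holds one entry, the list of rows, each a list of 7 numbers: the shift along the world's x, y, z in m, then the turn, a rotation vector about the world's x, y, z in rad, then the opening, from -1 (shut) to 1 (fully open). In form: [[[dx, dy, dz, rx, ry, rz, jaw], ...]]. A call has 1 to 10 rows; each row shifts and turns the commanded pose from where the row before left it; what a row does not reach is not made up. A row lasts 1/10 s, in which the tool goes at most 50 mm and 8.59 degrees, less where a joint would pass 70% of its speed; a pose out of reach is approached as far as the arm can. A call with a gripper value outside its range is refused whole. The fingers move at their own pace and stop on an object; "grip_force" is the grip in N (left out, the last holds). Time passes only in rows, so rows that do not move let the fingers close. It gives the time, the measured TCP pose, the force, the opening and the grip force at its end, in the units of the state.
- sense(): the state, without advancing time (a new reading comes with each control period).
- grab_frame(name): name is "scene" or "top" or "wrist"; returns a dict with "img" (420x560x3 uint8, red, green, blue), "mtx" (3x3 intrinsics, pixels), "rvec" (rotation vector, rad) and "tvec" (3), from world to camera coordinates, as OpenCV has them; the wrist camera has in their place "T_tool_cam" (4x4, takes a point from camera to tool coordinates, whose origin is the TCP and whose axes are the flange's). Camera axes: x right, y down, z forward; pixel columns grow to the right and rows downward; lengths in mm; the calibration is good to about 2 mm. A picture is of the moment at which its call begins: read the wrist's pose just before it. There is no depth.
- sign_off(): hands the job in; it is judged then, once.
The state is a dict: "clock": time; "qpos": joint angles; "qvel": joint speeds; "joint_efforts": joint torques, N m; "eef_pos": TCP position; "tcp_rot": TCP orientation; "contact_force": force on the tool from outside, world axes, zero at the start; "wrist_torque": the same for the moment, N m; "opening": opening from 0.0 (shut) to 1.0 (fully open); "grasp_force": force on a finger pad.
Only numpy, scipy, OpenCV 4.12 (cv2) and the standard library are available. Lean on these libraries where they do the work, as an engineer would, in place of code of your own. Each camera call takes 0.05 s, during which the arm holds its last target. There are 200 camera calls.

## Working session

There is one attempt and no reset: what is moved stays moved. The work goes in short steps, Python scripts to look and compute and a tool call to move; the robot and the scene stay as the last step left them, time stands still between calls to the robot, and variables do not carry over. Pictures are saved under pics/ and viewed, at most 10 in all, crops included, and the job is handed in when it is done.

Besides the shell and the picture viewer there is one more tool, called after ">>>" in YAML: its name, and indented under it one key for each argument. send_rows: Moves the arm, as the interface text tells. Its arguments: {"type":"object","properties":{"moves":{"type":"array"},"grip_force":{"type":"number"}},"required":["moves"]}

```bash
mkdir -p pics
cat > h.py <<'E'
import numpy as np, cv2
from rig import sense, grab_frame, sign_off
from scipy.spatial.transform import Rotation as Ro
def proj(f,P):
    return cv2.projectPoints(np.float64(P).reshape(-1,1,3),np.float64(f['rvec']),np.float64(f['tvec']),np.float64(f['mtx']),None)[0].reshape(-1,2)
def ray(f,uv):
    R=cv2.Rodrigues(np.float64(f['rvec']))[0]; t=np.float64(f['tvec']).ravel()
    d=R.T@np.linalg.inv(f['mtx'])@np.array([uv[0],uv[1],1.]); return -R.T@t, d/np.linalg.norm(d)
def onz(f,uv,z):
    c,d=ray(f,uv); return c+d*(z-c[2])/d[2]
def tri(fs,uvs):
    A=np.zeros((3,3));b=np.zeros(3);L=[]
    for f,uv in zip(fs,uvs):
        c,d=ray(f,uv);M=np.eye(3)-np.outer(d,d);A+=M;b+=M@c;L.append((c,d))
    p=np.linalg.solve(A,b); return p,[np.linalg.norm(np.cross(p-c,d)) for c,d in L]
def wrist():
    s=sense(); f=dict(grab_frame('wrist')); T=np.eye(4); T[:3,:3]=Ro.from_euler('xyz',s['tcp_rot']).as_matrix(); T[:3,3]=s['eef_pos']
    C=np.linalg.inv(T@np.array(f['T_tool_cam'])); f['rvec']=cv2.Rodrigues(C[:3,:3])[0]; f['tvec']=C[:3,3]; return f
def save(img,n): cv2.imwrite('pics/'+n,img[:,:,::-1])
E
python3 - <<'E'
from h import *
import pickle
s=sense();print(s)
fs={n:grab_frame(n) for n in('scene','top')}; fs['wrist']=wrist()
pickle.dump(fs,open('f0.pkl','wb'))
for n in('scene','top'):
    f=fs[n];save(f['img'],n+'0.png'); print(n,ray(f,(280,210)))
print(fs['wrist']['T_tool_cam'])
E
```

```text
{'clock': 0.0, 'qpos': array([-1.27041359e+00,  3.53649385e-01,  1.63415235e+00, -1.24296160e-05,
        1.15520560e+00, -2.37765823e-03]), 'qvel': array([-0.00115665, -0.00024321, -0.0002189 ,  0.00014989, -0.00232388,
       -0.00181868]), 'joint_efforts': array([ 9.32793409e-04, -6.05244184e+01, -3.42058110e+01, -1.93780642e-05,
        9.12817020e-03, -3.47096329e-05]), 'eef_pos': array([ 186.21981729, -596.12593495,  247.55310139]), 'tcp_rot': array([-3.14017794e+00,  8.00079832e-06,  3.02765425e-01]), 'contact_force': array([-1.73087059, -0.12110175,  0.12751938]), 'wrist_torque': array([-0.01680661, -0.008359  , -0.00042905]), 'grasp_force': 0.0, 'opening': 0.9990697730635648}
scene (array([ 536.98132793, -591.51164154,  730.10094093]), array([ 0.03298265,  0.69205168, -0.72109404]))
top (array([479.37739093,  12.77567707, 973.0121984 ]), array([ 0.08368781,  0.00513145, -0.99647881]))
[[-1.64214672e-03 -9.56278894e-01 -2.92451671e-01  7.50094397e+01]
 [ 9.99998056e-01 -1.88967892e-03  5.63910400e-04  9.48918189e-01]
 [-1.09189537e-03 -2.92450176e-01  9.56280138e-01 -1.25483711e+02]
 [ 0.00000000e+00  0.00000000e+00  0.00000000e+00  1.00000000e+00]]
```

View pics/scene0.png

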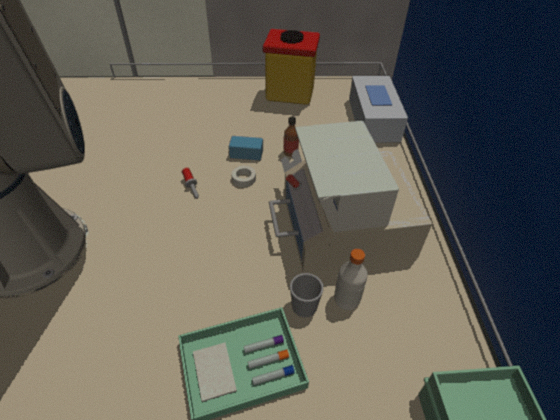

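View pics/top0.png

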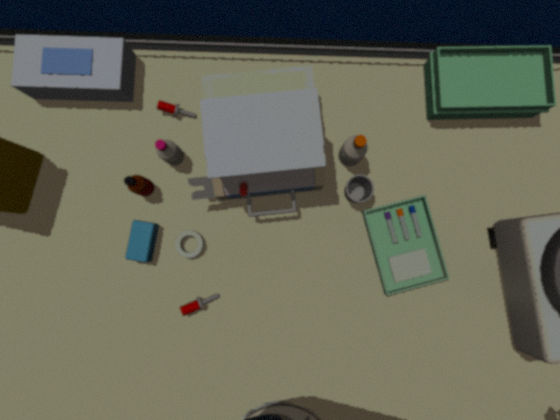

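The scene shows three red-handled pins. One stands in the bevel, at top (243,188) and scene (293,181). Two lie loose, at top (190,305) and (170,108). Only the first stands in the lock bore, so it is the candidate, and I'll confirm it in a crop. The ear is at top (200,187), the handle at (272,208).

Run:
```python
from h import *
import pickle
fs=pickle.load(open('f0.pkl','rb'))
a=fs['top']['img'][140:240,110:340]; b=fs['scene']['img'][110:260,250:450]
a=cv2.resize(a,(690,300),interpolation=cv2.INTER_CUBIC); b=cv2.resize(b,(400,300),interpolation=cv2.INTER_CUBIC)
b=np.hstack([b,np.zeros((300,290,3),np.uint8)])
im=np.clip(np.vstack([a,b]).astype(float)*1.7,0,255).astype(np.uint8)
save(im,'crop0.png')
for n in('top','scene'):
    h=cv2.cvtColor(fs[n]['img'],cv2.COLOR_RGB2HSV)
    m=((((h[...,0]<8)|(h[...,0]>172))&(h[...,1]>150)&(h[...,2]>50))*255).astype(np.uint8)
    k,l,st,c=cv2.connectedComponentsWithStats(m)
    for i in range(1,k):
        if st[i,4]>15: print(n,st[i],c[i].round(1))
f=fs['top']
print(f['mtx'])
for n,uv,z in[('tape',(190,244),11),('iod',(128,181),115),('soap',(161,146),125),('beaker',(359,180),70),('sal',(360,142),150),('wipes',(140,236),45)]: print(n,onz(f,uv,z).round())
```

```text
top [158 101  17  12 142] [165.8 106.6]
top [240 183   7  13  67] [242.9 189.5]
top [181 301  19  14 167] [189.7 307.6]
scene [ 263   29   57   28 1018] [291.2  43.4]
scene [285 139  13  14  90] [290.4 145.6]
scene [182 168  11  13  82] [186.9 173.7]
scene [286 175  13  12  64] [292.  180.3]
[[410.98470393   0.         289.72748263]
 [  0.         410.98470393 203.59905547]
 [  0.           0.           1.        ]]
tape [476. 224.  11.]
iod [604. 337. 115.]
soap [678. 269. 125.]
beaker [ 627. -157.   70.]
sal [ 693. -143.  150.]
wipes [491. 329.  45.]
```

View pics/crop0.png

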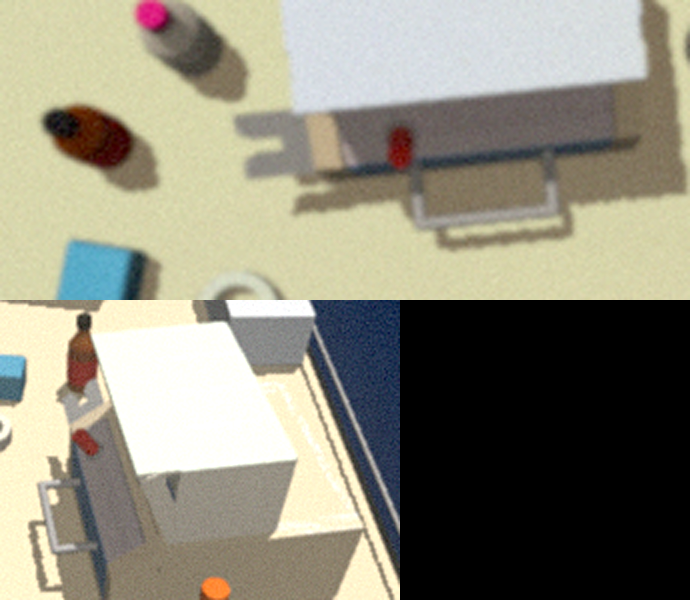

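The crop confirms the pin standing in the flange, with the ear and its notch to the left, opening at crop (250,145). The handle bar runs from (418,222) to (556,210).

Run:
```python
from h import *
import pickle
fs=pickle.load(open('f0.pkl','rb')); F=[fs['top'],fs['scene']]
pin,e=tri(F,[(242.9,189.5),(292,180.3)]); print('pin red',pin,e)
L,e=tri(F,[(249.3,214),(271.5,202.5)]); print('hL',L,e)
R,e=tri(F,[(295.3,210),(280,235)]); print('hR',R,e, np.linalg.norm(L-R))
y=(L-R)[:2];y/=np.linalg.norm(y);yaw=np.arctan2(-y[0],y[1]);print('yaw',yaw)
x=np.array([y[1],-y[0]])
H=(L+R)/2; O=H[:2]+45*x; print('O from handle',O)
# pin red centre in unit: bore (19,55,93)+20*(-sin35,0,cos35)
print('O from pin',pin[:2]-x*(19-20*np.sin(.611))-y*55)
print('pin unit z expected',93+20*np.cos(.611))
for c in [(235,118),(246,178)]: 
    p=onz(fs['top'],(c[0]/3+110,c[1]/3+140),93+(14 if c[1]<150 else -14)); print('ear corner unit',(p[:2]-O)@x,(p[:2]-O)@y)
```

```text
pin red [594.42167352  96.8658532  108.86361829] [np.float64(0.9696457559603041), np.float64(0.9696457559606132)]
hL [547.595053    86.39596993  49.21877405] [np.float64(1.4283706018263547), np.float64(1.4283706018261957)]
hR [561.57910212 -16.67598617  52.70237807] [np.float64(4.018774279968934), np.float64(4.018774279968704)] 104.07457547975012
yaw 0.13484931449025825
O from handle [599.17854959  40.90983666]
O from pin [594.3579911   41.35332679]
pin unit z expected 109.38149481313764
ear corner unit 36.18530705483043 168.90031738535956
ear corner unit -3.4204824149065445 170.6477395390958
```

```bash
cat >> h.py <<'E'
def to(p,R):  # shift (m) and turn from measured pose
    s=sense(); R0=Ro.from_euler('xyz',s['tcp_rot'])
    print('shift m',((np.array(p)-s['eef_pos'])/1000).round(4),'turn',(R*R0.inv()).as_rotvec().round(4))
def U(O,yaw,p): return Ro.from_euler('z',yaw).apply(p)+np.array([O[0],O[1],0])
def RT(yaw,lean): return Ro.from_euler('z',yaw)*Ro.from_euler('y',-np.radians(lean))*Ro.from_euler('x',np.pi)
E
python3 - <<'E'
from h import *
O=(596,41);yaw=.13;R=RT(yaw,35)
for y in(60,140):
    p=U(O,yaw,[10,y,100])-120*R.as_matrix()[:,2]; print(p); to(p,R)
E
```

```text
[529.88918589  92.8674443  198.29824531]
shift m [ 0.3436  0.6891 -0.0494] turn [ 0.1303 -0.5976 -0.1677]
[519.51845448 172.1923958  198.29824531]
shift m [ 0.3332  0.7684 -0.0494] turn [ 0.1303 -0.5976 -0.1677]
```

>>> send_rows:
  moves:
    - [[0.015, 0.04, 0.01, 0, 0, 0, 1], [0.015, 0.04, 0.01, 0, 0, 0, 1], [0.015, 0.04, 0.01, 0, 0, 0, 1], [0.015, 0.04, 0.01, 0, 0, 0, 1], [0.015, 0.04, 0.01, 0, 0, 0, 1], [0.015, 0.04, 0.01, 0, 0, 0, 1], [0.015, 0.04, 0.01, 0, 0, 0, 1], [0.015, 0.04, 0.01, 0, 0, 0, 1], [0.015, 0.04, 0.01, 0, 0, 0, 1], [0.015, 0.04, 0.01, 0, 0, 0, 1]]

```text
clock: 1.15
eef_pos: [336.4, -194.9, 348.7]
tcp_rot: [3.141, -0.0, 0.302]
contact_force: [1.1, -0.3, -0.3]
opening: 0.999
grasp_force: 0.0
```

>>> send_rows:
  moves:
    - [[0.0194, 0.0289, -0.015, 0.013, -0.0598, -0.0168, 1], [0.0194, 0.0289, -0.015, 0.013, -0.0598, -0.0168, 1], [0.0194, 0.0289, -0.015, 0.013, -0.0598, -0.0168, 1], [0.0194, 0.0289, -0.015, 0.013, -0.0598, -0.0168, 1], [0.0194, 0.0289, -0.015, 0.013, -0.0598, -0.0168, 1], [0.0194, 0.0289, -0.015, 0.013, -0.0598, -0.0168, 1], [0.0194, 0.0289, -0.015, 0.013, -0.0598, -0.0168, 1], [0.0194, 0.0289, -0.015, 0.013, -0.0598, -0.0168, 1], [0.0194, 0.0289, -0.015, 0.013, -0.0598, -0.0168, 1], [0.0194, 0.0289, -0.015, 0.013, -0.0598, -0.0168, 1]]

```text
clock: 2.15
eef_pos: [523.8, 81.0, 202.4]
tcp_rot: [3.132, -0.589, 0.136]
contact_force: [0.8, -0.7, 0.3]
opening: 1.002
grasp_force: 0.0
```

Run:
```python
from h import *
import pickle
s=sense();print(s['clock'],s['eef_pos'],s['tcp_rot'],s['contact_force'])
O=(596,41);yaw=.13;R=RT(yaw,35)
to(U(O,yaw,[10,60,100])-120*R.as_matrix()[:,2],R)
f=wrist();pickle.dump(f,open('w1.pkl','wb'));save(f['img'],'w1.png');print(f['mtx'])
```

```text
2.15 [523.80155102  80.97534109 202.41286412] [ 3.13169703 -0.58910271  0.13590277] [ 0.83249182 -0.73225044  0.32859213]
shift m [ 0.0061  0.0119 -0.0041] turn [ 0.011  -0.0205 -0.0003]
[[335.79673739   0.         277.90216621]
 [  0.         335.79673739 208.93565849]
 [  0.           0.           1.        ]]
```

View pics/w1.png

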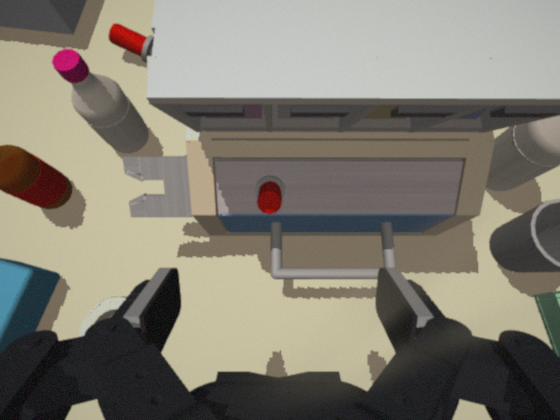

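The wrist view shows the pin's red grip at (270,198) with its collar around (271,188). The ear's notch runs from (130,187) to its inner end near (163,187), and the handle bar from (273,273) to (395,273). I'll take a second, settled view shifted sideways.

>>> send_rows:
  moves:
    - [[0, 0, 0, 0, 0, 0, 1], [0, 0, 0, 0, 0, 0, 1], [0, 0, 0, 0, 0, 0, 1]]

```text
clock: 2.5
eef_pos: [524.0, 78.1, 204.2]
tcp_rot: [3.129, -0.588, 0.136]
contact_force: [0.5, -0.1, 0.9]
opening: 0.997
grasp_force: 0.0
```

Run:
```python
from h import *
import pickle
f=wrist();pickle.dump(f,open('w1.pkl','wb'));print(sense()['eef_pos'])
```

```text
[524.09360671  78.02311137 204.2949709 ]
```

>>> send_rows:
  moves:
    - [[-0.005, 0.035, 0, 0, 0, 0, 1], [-0.005, 0.035, 0, 0, 0, 0, 1], [0, 0, 0, 0, 0, 0, 1], [0, 0, 0, 0, 0, 0, 1], [0, 0, 0, 0, 0, 0, 1]]

```text
clock: 3.05
eef_pos: [516.1, 130.6, 203.1]
tcp_rot: [3.13, -0.584, 0.136]
contact_force: [0.3, -0.4, -0.5]
opening: 1.0
grasp_force: 0.0
```

Run:
```python
from h import *
import pickle
f=wrist();pickle.dump(f,open('w2.pkl','wb'));print(sense()['eef_pos'],sense()['tcp_rot'])
w1=pickle.load(open('w1.pkl','rb'))
rows=[]
for k in(w1,f):
    im=k['img'][120:300]
    h=cv2.cvtColor(k['img'],cv2.COLOR_RGB2HSV)
    m=((((h[...,0]<8)|(h[...,0]>172))&(h[...,1]>150)&(h[...,2]>50))*255).astype(np.uint8)
    n,l,st,c=cv2.connectedComponentsWithStats(m)
    for i in range(1,n):
        if st[i,4]>60: print(st[i],c[i].round(1))
# left crops 3x around the ear + pin
a=w1['img'][135:235,110:310]
# predicted ear location in second
b=f['img'][135:235,180:380]
im=np.vstack([cv2.resize(q,(600,300),interpolation=cv2.INTER_CUBIC) for q in(a,b)])
save(np.clip(im*1.3,0,255).astype(np.uint8),'w12.png')
```

```text
[516.14722958 130.42983113 202.97951429] [ 3.12968595 -0.58412751  0.13566714]
[107  25  36  31 657] [123.7  39. ]
[   6  155   58   52 1269] [ 41.6 187.1]
[253 182  24  32 598] [264.9 198.1]
[152  22  37  32 672] [169.1  37. ]
[  61  154   54   51 1043] [ 94.4 186.6]
[322 180  29  32 638] [336.  195.8]
```

View pics/w12.png

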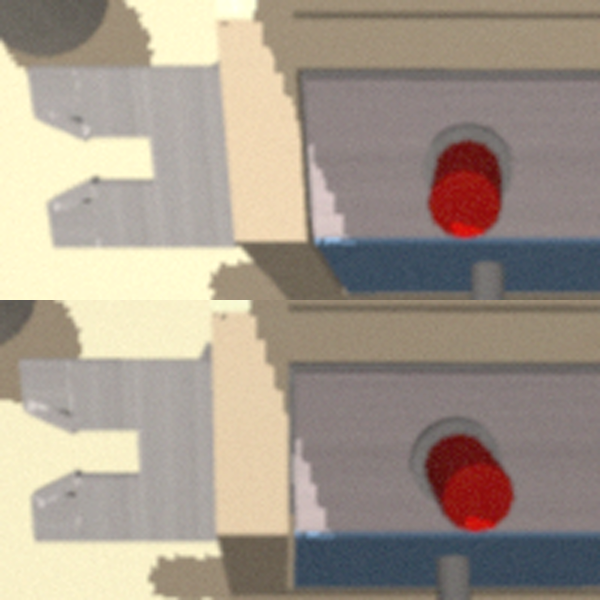

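Upper crop is view 1, lower is view 2. The notch's inner corners are at (152,138)/(155,180) and (137,130)/(140,172). The grip-top disc centres are (464,204) and (477,197). The collar centres are about (468,166) and (455,160).

Run:
```python
from h import *
import pickle
F=[pickle.load(open(n,'rb')) for n in('w1.pkl','w2.pkl')]
P={'nu':((152,138),(137,130)),'nl':((155,180),(140,172)),'fu':((86,138),(78,131)),'fl':((97,178),(80,172)),'eu':((30,67),(20,60)),'el':((53,245),(33,240)),
'top':((464,204),(477,197)),'col':((468,166),(455,160))}
V={}
for n,(a,b) in P.items():
    V[n],e=tri(F,[(110+a[0]/3-.33,135+a[1]/3-.33),(180+b[0]/3-.33,135+b[1]/3-.33)]); print(n,V[n].round(1),round(e[0],2))
a=V['top']-V['col'];print('axis len',np.linalg.norm(a),a/np.linalg.norm(a))
s=np.radians(35)
exp={'nu':(6.5,-6.5),'nl':(-6.5,-6.5),'fu':(6.5,10),'fl':(-6.5,10),'eu':(25,23),'el':(-25,23)}
X=[];Y=[]
for n,(x,y) in exp.items(): X.append([19+x*np.cos(s),147+y,93+x*np.sin(s)]);Y.append(V[n])
X.append([19-36*np.sin(s),55,93+36*np.cos(s)]);Y.append(V['top'])
X.append([19-4*np.sin(s),55,93+4*np.cos(s)]);Y.append(V['col'])
X=np.array(X);Y=np.array(Y)
R,rs=Ro.align_vectors(Y-Y.mean(0),X-X.mean(0)); print('full rot',R.as_euler('xyz'))
yaw=np.arctan2(*(lambda A,B:((A[:,0]*B[:,1]-A[:,1]*B[:,0]).sum(),(A*B).sum()))((X-X.mean(0))[:,:2],(Y-Y.mean(0))[:,:2]))
Z=Ro.from_euler('z',yaw).apply(X); O=(Y-Z).mean(0);print('yaw',yaw,'O',O);print((Y-Z-O).round(1))
```

```text
nu [605.5 183.1  92.8] 0.15
nl [594.7 180.8  89.5] 0.16
fu [600.  196.6 101.5] 0.01
fl [593.7 197.7  86.7] 0.12
eu [616.8 214.8 104.4] 0.03
el [575.5 209.5  77.1] 0.25
top [588.8  94.2 121. ] 0.01
col [608.2  96.5  93.5] 0.09
axis len 33.64815751313257 [-0.5746483  -0.07024793  0.81538001]
full rot [ 0.009786   -0.00132526  0.12213595]
yaw 0.12188747071487417 O [597.77796997  40.02539045  -1.27848836]
[[ 0.6  0.6 -2.6]
 [ 0.4 -0.3  1.5]
 [-2.8 -2.3  6.1]
 [ 1.5  0.2 -1.3]
 [ 0.5  1.2 -1.7]
 [-0.2  0.9 -0.3]
 [-0.6 -0.3 -0.2]
 [ 0.5 -0.1 -1.5]]
```

```bash
cat >> h.py <<'E'
YAW=.122;O3=np.array([597.8,40.,-1.]);RB=RT(YAW,35);S=np.radians(35)
def E(y0,x,y,z): # bevel frame at unit (19,y0,93)
    return Ro.from_euler('z',YAW).apply([19+x*np.cos(S)-z*np.sin(S),y0+y,93+x*np.sin(S)+z*np.cos(S)])+O3
def loc(y0): # current tcp in bevel frame
    p=Ro.from_euler('z',-YAW).apply(sense()['eef_pos']-O3)-[19,y0,93]
    return np.array([p[0]*np.cos(S)+p[2]*np.sin(S),p[1],-p[0]*np.sin(S)+p[2]*np.cos(S)])
E
python3 - <<'E'
from h import *
to(E(55,0,0,90),RB)
print('bevel axes x,y,z world',(E(0,1,0,0)-E(0,0,0,0)).round(3),(E(0,0,1,0)-E(0,0,0,0)).round(3),(E(0,0,0,1)-E(0,0,0,0)).round(3))
E
```

```text
shift m [ 0.0426 -0.0398 -0.0373] turn [ 0.0132 -0.0253 -0.007 ]
bevel axes x,y,z world [0.813 0.1   0.574] [-0.122  0.993  0.   ] [-0.569 -0.07   0.819]
```

>>> send_rows:
  moves:
    - [[0.014, -0.0133, -0.0124, 0.0044, -0.0084, -0.0023, 1], [0.014, -0.0133, -0.0124, 0.0044, -0.0084, -0.0023, 1], [0.014, -0.0133, -0.0124, 0.0044, -0.0084, -0.0023, 1], [0, 0, 0, 0, 0, 0, 1], [0, 0, 0, 0, 0, 0, 1]]

```text
clock: 3.6
eef_pos: [557.8, 90.4, 165.3]
tcp_rot: [-3.141, -0.61, 0.121]
contact_force: [-0.5, -0.3, 0.9]
opening: 1.002
grasp_force: 0.0
```

Run:
```python
from h import *
print(loc(55)); to(E(55,0,0,90),RB); to(E(55,0,0,23),RB)
```

```text
[-1.01777036 -0.14875622 90.17631684]
shift m [0.0009 0.0003 0.0004] turn [ 0.0001 -0.0013  0.0013]
shift m [ 0.0391  0.0049 -0.0544] turn [ 0.0001 -0.0013  0.0013]
```

>>> send_rows:
  moves:
    - [[0.0078, 0.001, -0.0109, 0, 0, 0, 1], [0.0078, 0.001, -0.0109, 0, 0, 0, 1], [0.0078, 0.001, -0.0109, 0, 0, 0, 1], [0.0078, 0.001, -0.0109, 0, 0, 0, 1], [0.0078, 0.001, -0.0109, 0, 0, 0, 1], [0, 0, 0, 0, 0, 0, 1], [0, 0, 0, 0, 0, 0, 1]]

```text
clock: 4.3
eef_pos: [591.6, 94.5, 127.0]
tcp_rot: [-3.136, -0.604, 0.111]
contact_force: [-0.4, 0.1, 0.1]
opening: 0.999
grasp_force: 0.0
```

Run:
```python
from h import *
print(loc(55),sense()['contact_force']); to(E(55,0,0,23),RB)
```

```text
[ 4.87640687 -0.11457666 39.31675566] [-0.36327811  0.11257866  0.0913637 ]
shift m [ 0.0053  0.0008 -0.0162] turn [-0.0042 -0.0073  0.0073]
```

>>> send_rows:
  moves:
    - [[0.0018, 0.0003, -0.0054, -0.0014, -0.0024, 0.0024, 1], [0.0018, 0.0003, -0.0054, -0.0014, -0.0024, 0.0024, 1], [0.0018, 0.0003, -0.0054, -0.0014, -0.0024, 0.0024, 1], [0, 0, 0, 0, 0, 0, 1], [0, 0, 0, 0, 0, 0, 1]]

```text
clock: 4.8
eef_pos: [599.9, 94.7, 117.7]
tcp_rot: [-3.136, -0.595, 0.116]
contact_force: [-0.2, -0.6, -1.2]
opening: 1.002
grasp_force: 0.0
```

Run:
```python
from h import *
s=sense();print(loc(55),s['contact_force'],s['qpos'],s['qvel']); to(E(55,0,0,23),RB)
f=wrist();save(f['img'],'w3.png')
```

```text
[ 6.37605249 -0.99752995 26.9642064 ] [-0.23580122 -0.62827006 -1.17693184] [ 0.16567789  0.34752051  2.19292856 -1.29526583  0.02255632  2.90681582] [ 0.00050393 -0.00353587  0.00279115  0.00175558  0.00010475  0.00142522]
shift m [-0.003   0.0006 -0.0069] turn [-0.003  -0.016   0.0023]
```

View pics/w3.png

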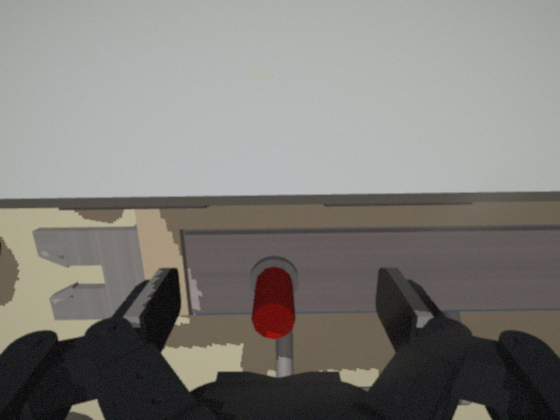

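The view shows the pin between the open fingers, grip at (273,300), but joint 5 is near zero, a wrist singularity, so the arm falls short at 35° lean. I'll use a lean of about 27° instead, backing off a little while turning.

>>> send_rows:
  moves:
    - [[-0.006, -0.001, 0.006, -0.003, 0.025, 0.0, 1], [-0.006, -0.001, 0.006, -0.003, 0.025, 0.0, 1], [-0.006, 0, 0.006, -0.003, 0.025, 0, 1], [-0.004, 0, 0.004, -0.003, 0.025, 0, 1], [0, 0, 0, -0.003, 0.025, 0, 1], [0, 0, 0, 0, 0, 0, 1], [0, 0, 0, 0, 0, 0, 1]]

```text
clock: 5.55
eef_pos: [593.6, 88.5, 128.6]
tcp_rot: [3.128, -0.534, 0.115]
contact_force: [-0.6, 0.1, 0.9]
opening: 0.997
grasp_force: 0.0
```

Run:
```python
from h import *
R=RT(YAW,27)
s=sense();print(loc(55),s['contact_force'],s['qpos']); to(E(55,0,0,24),R)
```

```text
[ 6.80902035 -6.38465943 39.9147928 ] [-0.55926771  0.05420059  0.9071576 ] [ 0.16672288  0.31492305  2.16197034 -0.28902419  0.13799018  1.90140223]
shift m [ 0.0027  0.0068 -0.0169] turn [0.0041 0.0632 0.0129]
```

>>> send_rows:
  moves:
    - [[0, 0.0034, 0, 0.002, 0.032, 0.0065, 1], [0, 0.0034, 0, 0.002, 0.032, 0.0065, 1], [0.0009, 0, -0.0056, 0, 0, 0, 1], [0.0009, 0, -0.0056, 0, 0, 0, 1], [0.0009, 0, -0.0056, 0, 0, 0, 1], [0, 0, 0, 0, 0, 0, 1], [0, 0, 0, 0, 0, 0, 1]]

```text
clock: 6.25
eef_pos: [595.8, 95.2, 111.1]
tcp_rot: [-3.142, -0.469, 0.122]
contact_force: [0.6, 0.1, 0.0]
opening: 0.998
grasp_force: 0.0
```

Run:
```python
from h import *
R=RT(YAW,27)
s=sense();print(loc(55),s['contact_force'],s['qpos']); to(E(55,0,0,24),R)
```

```text
[-0.7630587   0.02867662 23.84107861] [0.58761957 0.07993254 0.01968869] [ 0.16681559  0.35473345  2.1219089  -0.10270642  0.19751956  1.71127867]
shift m [0.0005 0.     0.0006] turn [ 0.0003 -0.0024 -0.0003]
```

Well placed, so I'll close.

>>> send_rows:
  moves:
    - [[0, 0, 0, 0, 0, 0, -1], [0, 0, 0, 0, 0, 0, -1], [0, 0, 0, 0, 0, 0, -1], [0, 0, 0, 0, 0, 0, -1], [0, 0, 0, 0, 0, 0, -1], [0, 0, 0, 0, 0, 0, -1], [0, 0, 0, 0, 0, 0, -1], [0, 0, 0, 0, 0, 0, -1]]
  grip_force: 50

```text
clock: 7.05
eef_pos: [596.3, 95.4, 112.0]
tcp_rot: [-3.141, -0.47, 0.122]
contact_force: [-2.7, 0.8, 5.1]
opening: 0.194
grasp_force: 48.6
```

>>> send_rows:
  moves:
    - [[-0.0057, -0.0007, 0.0082, 0, 0, 0, -1], [-0.0057, -0.0007, 0.0082, 0, 0, 0, -1], [-0.0057, -0.0007, 0.0082, 0, 0, 0, -1], [-0.0057, -0.0007, 0.0082, 0, 0, 0, -1], [-0.0057, -0.0007, 0.0082, 0, 0, 0, -1], [-0.0057, -0.0007, 0.0082, 0, 0, 0, -1], [0, 0, 0, 0, 0, 0, -1], [0, 0, 0, 0, 0, 0, -1]]

```text
clock: 7.85
eef_pos: [562.1, 91.1, 161.3]
tcp_rot: [-3.141, -0.47, 0.122]
contact_force: [0.9, -0.1, -0.8]
opening: 0.194
grasp_force: 48.8
```

Run:
```python
from h import *
s=sense();print(loc(55),s['contact_force'],s['qpos'],s['opening']);
R=RT(YAW,27); to(E(147,0,48,60),R);to(E(147,0,48,30),R)
w=wrist();save(w['img'],'w4.png')
```

```text
[ 0.24836046  0.09444793 84.4646716 ] [ 0.87437312 -0.14176466 -0.84560312] [ 0.17046289  0.21634262  2.16062264 -0.07434246  0.29542946  1.68499754] 0.19442964866550624
shift m [-0.0033  0.1405 -0.0202] turn [-0.0001 -0.0008 -0.0003]
shift m [ 0.0138  0.1426 -0.0448] turn [-0.0001 -0.0008 -0.0003]
```

View pics/w4.png

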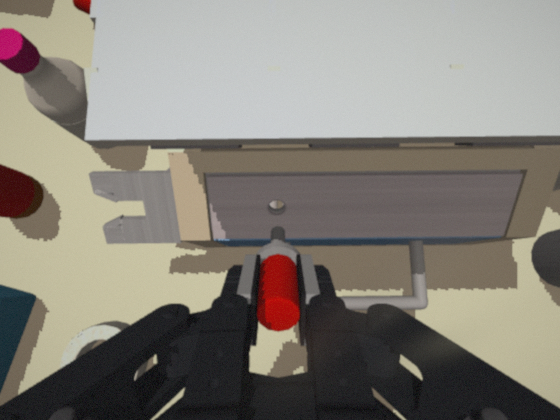

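The pin is drawn and held upright in the jaws (grip at (280,290), shank tip near (278,230)), and the empty bore is at (277,206). I'll check its tilt against projections.

Run:
```python
from h import *
f=wrist(); l=loc(55); z0=l[2]-24.5
for n,p in{'bore':E(55,0,0,0),'tip':E(55,0,0,z0-34.6),'collar':E(55,0,0,z0),'collar x+':E(55,12,0,z0),'griptop':E(55,0,0,z0+36),'nu':E(147,6.5,-6.5,0),'nl':E(147,-6.5,-6.5,0)}.items(): print(n,proj(f,p).round(1))
im=f['img'][190:340,230:330];save(np.clip(cv2.resize(im,(400,600),interpolation=cv2.INTER_CUBIC)*1.5,0,255).astype(np.uint8),'w5.png')
```

```text
bore [[276.4 208.3]]
tip [[276.2 226.3]]
collar [[276.  259.6]]
collar x+ [[275.9 238.3]]
griptop [[275.7 311. ]]
nu [[142.9 199.2]]
nl [[146.3 217.4]]
```

View pics/w5.png

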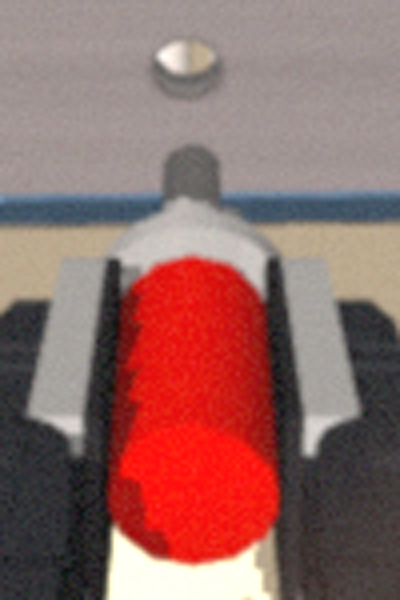

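>>> send_rows:
  moves:
    - [[-0.0004, 0.02, -0.0028, 0, 0, 0, -1], [-0.0005, 0.02, -0.0029, 0, 0, 0, -1], [-0.0005, 0.02, -0.0029, 0, 0, 0, -1], [-0.0005, 0.02, -0.0029, 0, 0, 0, -1], [-0.0005, 0.02, -0.0029, 0, 0, 0, -1], [-0.0005, 0.02, -0.0029, 0, 0, 0, -1], [-0.0005, 0.02, -0.0029, 0, 0, 0, -1], [0, 0, 0, 0, 0, 0, -1], [0, 0, 0, 0, 0, 0, -1]]

```text
clock: 8.85
eef_pos: [558.2, 231.2, 140.0]
tcp_rot: [3.141, -0.468, 0.124]
contact_force: [0.8, -0.4, -0.1]
opening: 0.196
grasp_force: 48.9
```

Run:
```python
from h import *
R=RT(YAW,27)
s=sense();print(loc(147),s['contact_force'],s['qpos']); to(E(147,0,48,29),R)
```

```text
[-1.11503959 47.56364163 59.4148865 ] [ 0.76641114 -0.40154143 -0.12904323] [ 0.47399163  0.31079509  2.08999261 -0.49287838  0.33469747  2.35552375]
shift m [ 0.0182  0.0027 -0.0243] turn [ 0.0008 -0.0027 -0.0014]
```

>>> send_rows:
  moves:
    - [[0.0045, 0.0007, -0.006, 0, -0.001, 0, -1], [0.0046, 0.0007, -0.0061, 0, -0.001, 0, -1], [0.0045, 0.0007, -0.0061, 0, 0, 0, -1], [0.0046, 0.0006, -0.0061, 0, 0, 0, -1], [0, 0, 0, 0, 0, 0, -1], [0, 0, 0, 0, 0, 0, -1]]

```text
clock: 9.45
eef_pos: [576.8, 233.6, 116.0]
tcp_rot: [3.141, -0.471, 0.122]
contact_force: [-1.2, 0.7, -0.6]
opening: 0.193
grasp_force: 48.9
```

Run:
```python
from h import *
R=RT(YAW,27)
s=sense();print(loc(147),s['contact_force'],s['qpos']); to(E(147,0,48,29),R);to(E(147,0,15,29),R)
f=wrist(); l=loc(147); 
for n,p in{'tip':E(147,l[0],l[1],l[2]-24.5-34.6),'griptop':E(147,l[0],l[1],l[2]+11.5),'nu':E(147,6.5,-6.5,0),'nl':E(147,-6.5,-6.5,0),'fu':E(147,6.5,10,0),'fl':E(147,-6.5,10,0)}.items(): print(n,proj(f,p).round(1))
im=f['img'][170:320,220:420];save(np.clip(cv2.resize(im,(800,600),interpolation=cv2.INTER_CUBIC)*1.4,0,255).astype(np.uint8),'w6.png')
```

```text
[ 0.42276141 47.68740177 28.99713965] [-1.22272614  0.66901317 -0.56576199] [ 0.46170622  0.37540392  2.06823639 -0.55386998  0.29213085  2.41048396]
shift m [-0.0004  0.0003 -0.0002] turn [ 0.0003 -0.0002  0.    ]
shift m [ 0.0036 -0.0325 -0.0002] turn [ 0.0003 -0.0002  0.    ]
tip [[275.7 226.4]]
griptop [[275.  311.4]]
nu [[385.6 244.1]]
nl [[382.2 266.1]]
fu [[352.2 244.1]]
fl [[349.8 266.1]]
```

View pics/w6.png

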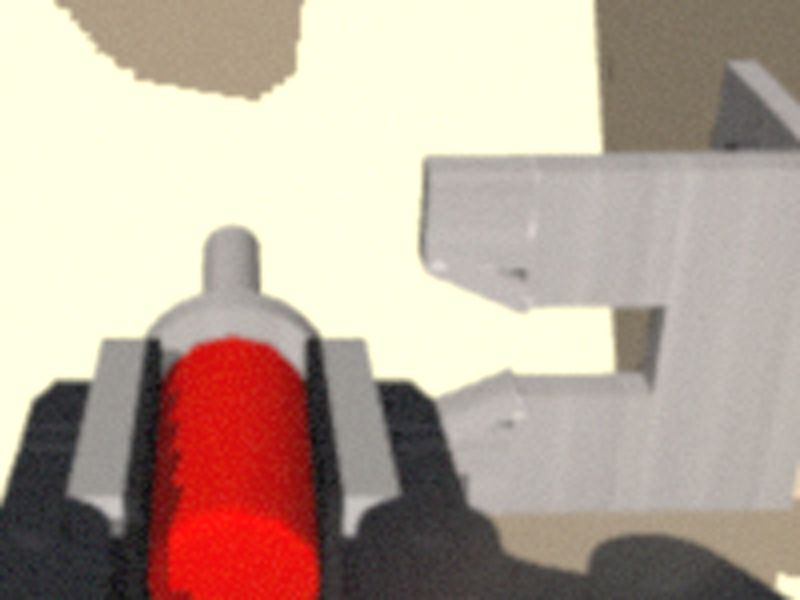

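>>> send_rows:
  moves:
    - [[0.0008, -0.0065, 0, 0, 0, 0, -1], [0.0008, -0.0065, 0, 0, 0, 0, -1], [0.0008, -0.0065, 0, 0, 0, 0, -1], [0.0007, -0.0065, 0, 0, 0, 0, -1], [0.0006, -0.0065, 0, 0, 0, 0, -1], [0, 0, 0, 0, 0, 0, -1]]

```text
clock: 10.1
eef_pos: [580.5, 200.3, 116.4]
tcp_rot: [3.141, -0.471, 0.121]
contact_force: [-0.2, 0.3, -0.8]
opening: 0.191
grasp_force: 48.9
```

>>> send_rows:
  moves:
    - [[0.0006, -0.0045, 0, 0, 0, 0, -1], [0.0005, -0.0045, 0, 0, 0, 0, -1], [0.0005, -0.0045, 0, 0, 0, 0, -1], [0, 0, 0, 0, 0, 0, -1], [0, 0, 0, 0, 0, 0, -1]]

```text
clock: 10.6
eef_pos: [582.2, 187.7, 116.5]
tcp_rot: [-3.142, -0.472, 0.122]
contact_force: [-0.4, 1.0, -0.4]
opening: 0.198
grasp_force: 48.9
```

Run:
```python
from h import *
R=RT(YAW,27)
s=sense();print(loc(147),s['contact_force'],s['wrist_torque']); to(E(147,0,2,24.5),R)
f=wrist(); l=loc(147); 
for n,p in{'nu':E(147,6.5,-6.5,0),'nl':E(147,-6.5,-6.5,0),'fu':E(147,6.5,10,0),'griptop':E(147,l[0],l[1],l[2]+11.5)}.items(): print(n,proj(f,p).round(1))
im=f['img'][190:340,180:380];save(np.clip(cv2.resize(im,(800,600),interpolation=cv2.INTER_CUBIC)*1.4,0,255).astype(np.uint8),'w7.png')
```

```text
[ 0.51409676  1.54799985 29.50094702] [-0.41391696  0.98184623 -0.41272613] [-0.06496619  0.24594422 -0.04119748]
shift m [ 0.0024  0.0007 -0.0044] turn [-0.0001  0.0006 -0.    ]
nu [[292.  243.9]]
nl [[291.6 265.9]]
fu [[258.6 244. ]]
griptop [[275.  311.3]]
```

View pics/w7.png

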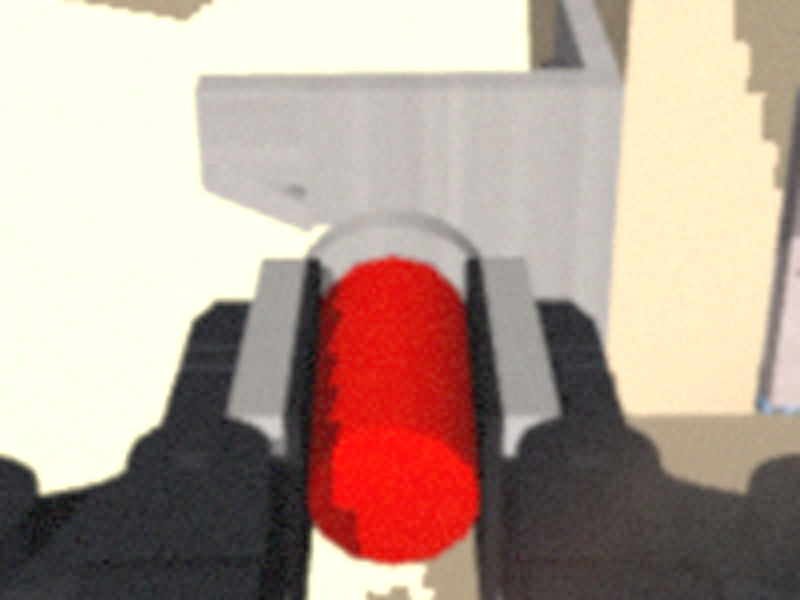

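The shank is in the notch with the collar just above the plate, centred about (393,230) in the crop. Now I lower it.

>>> send_rows:
  moves:
    - [[0.0008, 0.0001, -0.0012, 0, 0, 0, -1], [0.0008, 0.0001, -0.0012, 0, 0, 0, -1], [0.0006, 0.0001, -0.0012, 0, 0, 0, -1], [0, 0, 0, 0, 0, 0, -1], [0, 0, 0, 0, 0, 0, -1]]

```text
clock: 11.15
eef_pos: [584.3, 188.2, 112.7]
tcp_rot: [3.141, -0.472, 0.123]
contact_force: [1.2, -0.2, -0.7]
opening: 0.194
grasp_force: 48.9
```

```bash
python3 -c "
from h import *
print(loc(147),sense()['contact_force'],sense()['wrist_torque'])"
```

```text
[ 0.09571764  1.72636344 25.23294976] [ 1.23943056 -0.1542235  -0.74899788] [-0.05103584  0.2502688  -0.00954455]
```

>>> send_rows:
  moves:
    - [[0.0003, 0, -0.0004, 0, 0, 0, -1], [0.0003, 0, -0.0004, 0, 0, 0, -1], [0, 0, 0, 0, 0, 0, -1]]

```text
clock: 11.45
eef_pos: [584.6, 188.2, 112.5]
tcp_rot: [3.142, -0.472, 0.122]
contact_force: [-5.8, -0.0, 8.6]
opening: 0.195
grasp_force: 50.3
```

>>> send_rows:
  moves:
    - [[0.0003, 0, -0.0004, 0, 0, 0, -1], [0.0003, 0, -0.0004, 0, 0, 0, -1], [0, 0, 0, 0, 0, 0, -1]]

```text
clock: 11.75
eef_pos: [584.7, 188.2, 112.4]
tcp_rot: [3.141, -0.472, 0.122]
contact_force: [-17.7, -1.0, 22.4]
opening: 0.193
grasp_force: 52.3
```

```bash
python3 -c "
from h import *
print(loc(147),sense()['contact_force'],sense()['wrist_torque'])"
```

```text
[ 0.25554328  1.6577506  24.67016986] [-17.70685839  -0.99562444  22.41176937] [0.05611997 1.17035933 0.16501944]
```

Seated at 28 N contact. I'll relieve it slightly, then open and retreat.

>>> send_rows:
  moves:
    - [[-0.0004, 0, 0.0006, 0, 0, 0, -1], [0, 0, 0, 0, 0, 0, -1], [0, 0, 0, 0, 0, 0, 0], [0, 0, 0, 0, 0, 0, 0], [0, 0, 0, 0, 0, 0, 0], [0, 0, 0, 0, 0, 0, 0], [0, 0, 0, 0, 0, 0, 0]]

```text
clock: 12.45
eef_pos: [585.1, 188.1, 111.7]
tcp_rot: [3.142, -0.472, 0.122]
contact_force: [0.0, 0.4, 0.4]
opening: 0.5
grasp_force: 0.0
```

>>> send_rows:
  moves:
    - [[-0.006, -0.0007, 0.01, 0, 0, 0, 0], [-0.006, -0.0007, 0.01, 0, 0, 0, 0], [-0.006, -0.0007, 0.01, 0, 0, 0, 0], [-0.006, -0.0007, 0.01, 0, 0, 0, 0], [-0.006, -0.0007, 0.01, 0, 0, 0, 0], [-0.006, -0.0007, 0.01, 0, 0, 0, 0], [-0.006, -0.0007, 0.01, 0, 0, 0, 0], [0, 0, 0, 0, 0, 0, 0], [0, 0, 0, 0, 0, 0, 0]]

```text
clock: 13.35
eef_pos: [543.2, 183.4, 182.3]
tcp_rot: [-3.141, -0.473, 0.122]
contact_force: [-0.7, -0.3, 0.1]
opening: 0.504
grasp_force: 0.0
```

Run:
```python
from h import *
f=wrist();print(sense()['eef_pos'],sense()['opening'])
for n,p in{'griptop':E(147,0,0,36),'collartop':E(147,0,0,4),'nu':E(147,6.5,-6.5,0)}.items(): print(n,proj(f,p).round(1))
im=f['img'][150:350,150:400];save(np.clip(cv2.resize(im,(750,600),interpolation=cv2.INTER_CUBIC)*1.3,0,255).astype(np.uint8),'w8.png')
h=cv2.cvtColor(f['img'],cv2.COLOR_RGB2HSV)
m=((((h[...,0]<8)|(h[...,0]>172))&(h[...,1]>150)&(h[...,2]>50))*255).astype(np.uint8)
n,l,st,c=cv2.connectedComponentsWithStats(m)
for i in range(1,n):
    if st[i,4]>60: print(st[i],c[i].round(1))
# handle target
R=RT(YAW,27)
h=U(O3[:2],YAW,[-45,0,52]);print('handle',h); to(U(O3[:2],YAW,[-45,0,130]),R)
```

```text
[543.15305998 183.2794191  181.84105862] 0.5009973549558818
griptop [[279.3 227.2]]
collartop [[279.  205.8]]
nu [[288.2 195.1]]
[181   0  42  34 914] [201.1  14.6]
[101 160  49  53 963] [132.2 193.7]
[265 201  28  42 967] [278.5 222.1]
handle [553.13447483  34.52360873  52.        ]
shift m [ 0.01   -0.1488 -0.0518] turn [-0.0001  0.0007 -0.0004]
```

View pics/w8.png

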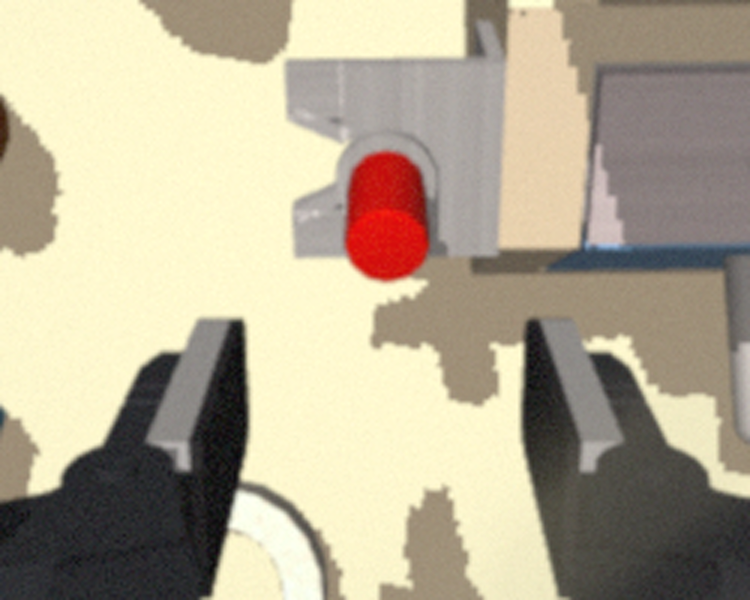

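The pin hangs in the notch, with its grip top at crop (388,243) and its collar flat on the plate around (387,182). Both are close to prediction. Next I plan the handle hook: closed fingers behind the bar, pulling towards the robot. The wrist's lean limit along the pull needs checking.

Run:
```python
from h import *
from scipy.optimize import least_squares
s=sense()
D=[(.3536,1.6342,1.1552,624.5,247.6),(.2163,2.1606,.2954,np.hypot(562.1,91.1),161.3),(.3547,2.1219,.1975,np.hypot(595.8,95.2),111.1)]
def fk(v,q2,q3,q5):
    a,b,h,d,e=v;t=q2+q3
    return np.array([a*np.sin(q2)+b*np.sin(t)+d*np.sin(t+q5)+e,h+a*np.cos(q2)+b*np.cos(t)+d*np.cos(t+q5)])
v=least_squares(lambda v:np.concatenate([fk(v,*x[:3])-x[3:] for x in D]),[450,420,150,250,0]);print(v.x.round(1),v.fun.round(1))
v=v.x
for r,z in((560,130),(575,50),(520,50),(460,50)):
  for lean in(27,20,10,0):
    g=least_squares(lambda q:np.append((fk(v,*q)-[r,z])/100,q.sum()-np.pi+np.radians(lean)),[.4,2.,.4]); print(r,z,lean,g.x.round(2),round(g.cost,4))
print(s['qpos'])
```

```text
[504.8 419.5 173.9 229.5  66.4] [-0.1  0.5 -0.5 -1.7  0.6  1.2]
560 130 27 [0.26 2.21 0.2 ] 0.0
560 130 20 [0.28 2.14 0.38] 0.0
560 130 10 [0.32 2.04 0.61] 0.0
560 130 0 [0.38 1.94 0.83] 0.0
575 50 27 [ 0.44  2.23 -0.01] 0.0
575 50 20 [0.45 2.17 0.18] 0.0
575 50 10 [0.48 2.06 0.43] 0.0
575 50 0 [0.52 1.96 0.66] 0.0
520 50 27 [ 0.38  2.37 -0.08] 0.0
520 50 20 [0.38 2.3  0.11] 0.0
520 50 10 [0.41 2.2  0.36] 0.0
520 50 0 [0.45 2.1  0.59] 0.0
460 50 27 [ 0.32  2.5  -0.15] 0.0
460 50 20 [0.31 2.44 0.04] 0.0
460 50 10 [0.33 2.34 0.29] 0.0
460 50 0 [0.38 2.25 0.52] 0.0
[ 0.39155976  0.19059291  2.13061151 -0.3302754   0.38201114  2.11970978]
```

Run:
```python
from h import *
R=RT(YAW,20)
a=U(O3[:2],YAW,[-22.5,0,48]);z=R.as_matrix()[:,2];to(a-85*z,R);print(85*z, 'unit x',U((0,0),YAW,[1,0,0]))
```

```text
shift m [ 0.0035 -0.1496 -0.054 ] turn [-0.015   0.1219 -0.0004]
[ 28.85562872   3.53795713 -79.87387277] unit x [0.99256723 0.12169758 0.        ]
```

>>> send_rows:
  moves:
    - [[0, -0.02, 0, 0, 0, 0, -1], [0, -0.02, 0, 0, 0, 0, -1], [0, -0.022, -0.008, -0.003, 0.024, 0, -1], [0.001, -0.022, -0.01, -0.003, 0.024, 0, -1], [0.001, -0.022, -0.012, -0.003, 0.024, 0, -1], [0.001, -0.022, -0.012, -0.003, 0.024, 0, -1], [0, -0.0216, -0.012, -0.003, 0.025, 0, -1], [0, 0, 0, 0, 0, 0, -1], [0, 0, 0, 0, 0, 0, -1]]

```text
clock: 14.3
eef_pos: [546.0, 33.3, 127.1]
tcp_rot: [3.142, -0.349, 0.121]
contact_force: [-0.1, 0.0, 0.5]
opening: -0.001
grasp_force: 0.0
```

Run:
```python
from h import *
R=RT(YAW,20)
a=U(O3[:2],YAW,[-22.5,0,48]);z=R.as_matrix()[:,2];to(a-85*z,R);to(a,R);s=sense();print(s['qpos'],s['opening'],s['contact_force'])
f=wrist()
for n,p in{'barL':[-45,45,52],'barR':[-45,-45,52],'frontedge':[0,0,80]}.items(): print(n,proj(f,U(O3[:2],YAW,p)).round(1))
save(f['img'],'w9.png')
```

```text
shift m [0.0006 0.0004 0.0007] turn [ 0.     -0.0003  0.0013]
shift m [ 0.0295  0.004  -0.0791] turn [ 0.     -0.0003  0.0013]
[0.04216129 0.26962716 2.14539732 0.07242502 0.37973141 1.42964052] -0.0006257736405123266 [-0.10163219  0.03899868  0.45946075]
barL [[206.1 258.4]]
barR [[345.2 258. ]]
frontedge [[275.2 183.5]]
```

I've now used my picture allowance, and one over: 11 viewed against 10. From here I check by numbers only. First, the bar's row in the wrist image from column profiles.

Run:
```python
from h import *
f=wrist();im=f['img'].astype(int)
for u in(222,328):
    for v in range(170,285,3): print(v,im[v,u-2:u+3].mean(0).round().astype(int).tolist(),end=' ')
    print()
```

```text
170 [120, 111, 109] 173 [120, 110, 110] 176 [122, 113, 111] 179 [122, 113, 111] 182 [102, 108, 120] 185 [50, 64, 77] 188 [48, 59, 72] 191 [47, 59, 71] 194 [66, 73, 79] 197 [135, 123, 103] 200 [144, 129, 109] 203 [143, 130, 109] 206 [144, 129, 108] 209 [143, 129, 108] 212 [144, 130, 110] 215 [143, 130, 109] 218 [144, 131, 109] 221 [143, 130, 109] 224 [145, 131, 111] 227 [144, 130, 109] 230 [143, 129, 109] 233 [144, 130, 110] 236 [143, 130, 109] 239 [143, 129, 109] 242 [144, 130, 109] 245 [182, 173, 144] 248 [202, 196, 166] 251 [144, 140, 130] 254 [168, 163, 159] 257 [194, 187, 183] 260 [185, 179, 174] 263 [157, 151, 148] 266 [170, 164, 141] 269 [200, 194, 165] 272 [223, 219, 187] 275 [223, 220, 188] 278 [224, 221, 187] 281 [222, 219, 186] 284 [224, 220, 188] 
170 [120, 110, 110] 173 [120, 111, 110] 176 [121, 112, 110] 179 [123, 114, 113] 182 [81, 100, 121] 185 [50, 61, 73] 188 [49, 61, 73] 191 [46, 58, 71] 194 [86, 82, 75] 197 [145, 130, 111] 200 [144, 130, 109] 203 [145, 131, 110] 206 [144, 130, 109] 209 [143, 130, 109] 212 [145, 131, 110] 215 [145, 130, 110] 218 [144, 130, 111] 221 [145, 131, 110] 224 [143, 129, 109] 227 [145, 130, 110] 230 [146, 131, 111] 233 [144, 130, 110] 236 [143, 130, 109] 239 [144, 130, 110] 242 [144, 131, 110] 245 [220, 216, 183] 248 [222, 218, 185] 251 [144, 139, 136] 254 [178, 172, 169] 257 [190, 184, 179] 260 [177, 172, 167] 263 [136, 132, 129] 266 [143, 129, 109] 269 [143, 130, 110] 272 [144, 131, 110] 275 [205, 198, 166] 278 [223, 220, 187] 281 [224, 220, 188] 284 [222, 219, 186]
```

The bar is centred at row 257.5 (predicted 258) and the flange edge at 182.5 (predicted 183.5), so I descend.

>>> send_rows:
  moves:
    - [[0.0037, 0.0005, -0.0099, 0, 0, 0, -1], [0.0037, 0.0005, -0.0099, 0, 0, 0, -1], [0.0037, 0.0005, -0.0099, 0, 0, 0, -1], [0.0037, 0.0005, -0.0099, 0, 0, 0, -1], [0.0037, 0.0005, -0.0099, 0, 0, 0, -1], [0, 0, 0, 0, 0, 0, -1]]

```text
clock: 15.0
eef_pos: [564.2, 36.2, 76.5]
tcp_rot: [-3.142, -0.348, 0.122]
contact_force: [-0.1, 0.0, -0.0]
opening: 0.001
grasp_force: 0.0
```

>>> send_rows:
  moves:
    - [[0.0037, 0.0005, -0.0099, 0, 0, 0, -1], [0.0037, 0.0005, -0.0099, 0, 0, 0, -1], [0.0037, 0.0005, -0.0099, 0, 0, 0, -1], [0, 0, 0, 0, 0, 0, -1], [0, 0, 0, 0, 0, 0, -1]]

```text
clock: 15.5
eef_pos: [575.5, 37.6, 48.2]
tcp_rot: [3.142, -0.349, 0.122]
contact_force: [0.2, 0.2, 0.1]
opening: -0.0
grasp_force: 0.0
```

Run:
```python
from h import *
R=RT(YAW,20)
to(U(O3[:2],YAW,[-22.5,0,48]),R);s=sense();print(s['qpos'],s['contact_force'])
```

```text
shift m [-0.     -0.0003 -0.0002] turn [ 0.0001 -0.0001 -0.0003]
[0.04845147 0.45821878 2.12046439 0.11741051 0.21630857 1.38669537] [0.15015801 0.24816558 0.06660941]
```

>>> send_rows:
  moves:
    - [[-0.0099, -0.0012, 0, 0, 0, 0, -1], [-0.0099, -0.0012, 0, -0.003, 0.025, 0, -1], [-0.0099, -0.0012, 0, -0.003, 0.025, 0, -1], [-0.0099, -0.0012, 0, -0.003, 0.025, 0, -1], [-0.0099, -0.0012, 0, -0.003, 0.025, 0, -1], [-0.0099, -0.0012, 0, -0.003, 0.025, 0, -1], [-0.0099, -0.0012, 0, -0.003, 0.025, 0, -1], [-0.0099, -0.0012, 0, -0.003, 0.025, 0, -1], [-0.0099, -0.0012, 0, 0, 0, 0, -1]]

```text
clock: 16.4
eef_pos: [486.7, 26.8, 48.8]
tcp_rot: [-3.141, -0.173, 0.122]
contact_force: [2.6, -1.6, 1.1]
opening: 0.0
grasp_force: 1.4
```

Run:
```python
from h import *
s=sense();print(Ro.from_euler('z',-YAW).apply(s['eef_pos']-O3),s['tcp_rot'],s['qpos'],s['contact_force'])
```

```text
[-111.87616196    0.45240346   49.84638235] [-3.14131955 -0.17340517  0.12239149] [0.04263395 0.39225187 2.18661954 0.03687119 0.39011691 1.45812656] [ 2.55365838 -1.64569473  1.11288756]
```

>>> send_rows:
  moves:
    - [[-0.0079, -0.001, 0, 0, 0, 0, -1], [-0.0079, -0.001, 0, 0, 0, 0, -1], [-0.005, -0.0006, 0, 0, 0, 0, -1], [-0.002, -0.0002, 0, 0, 0, 0, -1], [0, 0, 0, 0, 0, 0, -1]]

```text
clock: 16.9
eef_pos: [462.9, 24.0, 48.4]
tcp_rot: [-3.141, -0.172, 0.122]
contact_force: [0.2, 0.2, 0.6]
opening: -0.003
grasp_force: 0.0
```

>>> send_rows:
  moves:
    - [[-0.0015, -0.0002, 0, 0, 0, 0, -1], [-0.0015, -0.0002, 0, 0, 0, 0, -1], [0, 0, 0, 0, 0, 0, -1]]

```text
clock: 17.2
eef_pos: [460.7, 23.7, 48.6]
tcp_rot: [-3.141, -0.173, 0.122]
contact_force: [0.7, 0.9, -1.1]
opening: -0.002
grasp_force: 0.5
```

>>> send_rows:
  moves:
    - [[-0.001, -0.0001, 0, 0, 0, 0, -1], [-0.001, -0.0001, 0, 0, 0, 0, -1], [0, 0, 0, 0, 0, 0, -1]]

```text
clock: 17.5
eef_pos: [460.4, 23.5, 49.1]
tcp_rot: [-3.141, -0.177, 0.122]
contact_force: [5.9, 1.8, -2.9]
opening: 0.003
grasp_force: 2.8
```

>>> send_rows:
  moves:
    - [[-0.001, -0.0001, 0, 0, 0, 0, -1], [-0.001, -0.0001, 0, 0, 0, 0, -1], [0, 0, 0, 0, 0, 0, -1]]

```text
clock: 17.8
eef_pos: [460.3, 23.4, 49.7]
tcp_rot: [3.141, -0.18, 0.122]
contact_force: [10.6, 2.5, -4.0]
opening: 0.004
grasp_force: 4.9
```

Run:
```python
from h import *
s=sense();print(Ro.from_euler('z',-YAW).apply(s['eef_pos']-O3),s['contact_force'],s['qpos'])
```

```text
[-138.51669928    0.28859153   50.67456173] [10.61185289  2.53798325 -3.98790807] [0.03696421 0.36207537 2.245043   0.0432953  0.35525929 1.44633977]
```

It's at the stop: force is rising and the bar works out about 110 mm out. I back off and lift clear.

>>> send_rows:
  moves:
    - [[0.004, 0.0005, 0, 0, 0, 0, -1], [0.004, 0.0005, 0, 0, 0, 0, -1], [0, 0, 0, 0, 0, 0, -1], [-0.001, 0, 0.01, 0, 0, 0, -1], [-0.001, 0, 0.01, 0, 0, 0, -1], [-0.002, 0, 0.015, 0, 0, 0, -1], [-0.003, 0, 0.02, 0, 0, 0, -1], [-0.003, 0, 0.02, 0, 0, 0, -1], [-0.003, 0, 0.02, 0, 0, 0, -1], [0, 0, 0.02, 0, 0, 0, -1]]

```text
clock: 18.8
eef_pos: [450.9, 24.2, 165.2]
tcp_rot: [-3.141, -0.174, 0.122]
contact_force: [0.0, -0.3, -0.2]
opening: 0.001
grasp_force: 0.0
```

>>> send_rows:
  moves:
    - [[-0.01, 0, 0.02, 0, 0, 0, -1], [-0.01, 0, 0.02, 0, 0, 0, -1], [-0.01, 0, 0.02, 0, 0, 0, -1], [0, 0, 0, 0, 0, 0, -1], [0, 0, 0, 0, 0, 0, -1]]

```text
clock: 19.3
eef_pos: [421.8, 24.2, 224.3]
tcp_rot: [-3.141, -0.175, 0.122]
contact_force: [-0.6, -0.9, 0.1]
opening: 0.004
grasp_force: 0.0
```

Run:
```python
from h import *
s=sense();print(s['eef_pos'],s['contact_force'],s['qvel'].round(3))
t=grab_frame('top');sc=grab_frame('scene')
for n,f in(('top',t),('scene',sc)):
    h=cv2.cvtColor(f['img'],cv2.COLOR_RGB2HSV)
    m=((((h[...,0]<8)|(h[...,0]>172))&(h[...,1]>150)&(h[...,2]>50))*255).astype(np.uint8)
    k,l,st,c=cv2.connectedComponentsWithStats(m)
    print(n,[(c[i].round(1).tolist(),int(st[i,4])) for i in range(1,k) if st[i,4]>20])
    print('expect parked grip',proj(f,E(147,0,0,20)).round(1),'barL/R out',proj(f,U(O3[:2],YAW,[-155,45,52])).round(1),proj(f,U(O3[:2],YAW,[-155,-45,52])).round(1))
    for y in(35,-35):
        X=[-x for x in range(130,180,2)]
        print(y,[int(f['img'][int(round(v)),int(round(u))].min()) for u,v in proj(f,[U(O3[:2],YAW,[x,y,52]) for x in X])])
```

```text
[421.84027924  24.21654459 224.30518492] [-0.63815153 -0.88120024  0.09322368] [-0.001  0.032  0.006  0.001 -0.009 -0.   ]
top [([166.0, 106.8], 143), ([199.2, 193.7], 78), ([189.8, 307.6], 167)]
expect parked grip [[200.1 191.2]] barL/R out [[256.8 262.6]] [[297.2 258.5]]
35 [68, 63, 60, 67, 67, 68, 69, 66, 65, 66, 71, 82, 94, 95, 95, 85, 71, 63, 62, 70, 76, 94, 101, 102, 104]
-35 [93, 105, 103, 103, 104, 105, 103, 103, 103, 98, 90, 94, 94, 94, 91, 83, 73, 65, 65, 63, 79, 94, 103, 103, 102]
scene [([291.2, 43.5], 1021), ([287.8, 150.4], 153), ([186.9, 173.7], 80)]
expect parked grip [[286.7 155.5]] barL/R out [[223.4 208.6]] [[225.9 238.6]]
35 [124, 134, 133, 137, 133, 137, 135, 135, 136, 134, 126, 113, 121, 117, 97, 109, 109, 130, 139, 136, 137, 134, 135, 140, 140]
-35 [93, 131, 138, 135, 134, 134, 132, 133, 131, 129, 111, 107, 120, 118, 97, 97, 90, 67, 68, 68, 71, 89, 129, 138, 136]
```

The bar reads about 155 mm in front of the unit, so the drawer is at its stop. The pin's grip is at the ear in both views and nothing touches the robot.

```bash
python3 -c "
from h import *
print(sign_off())"
```

```text
the job is handed in; nothing more can be done
None
```

The pin hangs let go in the ear's notch, the drawer is out to its stop by my measurements, and the job is handed in; it returned no verdict, and I viewed 11 pictures, one over the limit of 10.

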